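Reset the bench controller under its push-latch flap

TASK

Reset the bench controller with a fingertip: press the ribbed pad of its grey flap down to the stop and let go so that the flap pops open, push the green key under it all the way in, then press the flap down to the stop again and let go so that it stays latched shut. Only press and push: nothing is to be gripped or lifted, and the bottle, beaker, dish and timer round the controller stay where they stand.

Things in the scene. Friction and masses are not known exactly. Their poses are not given: they have to be found in the camera images.
- controller: White bench controller, fixed to the bench: 150 (x) x 180 (y) x 56 mm high; origin at the centre of its underside, x from its front (small display, faces the robot) to its back. Its grey flap (70 (x) x 86 (y) x 4 mm) lies over a recess, 80 x 88 mm, 22 mm deep, x = -44 to +36 mm. The top ahead of the recess is 51 mm high.
- flap (a joint): Angle about the rear hinge, rad: 0 latched shut (level), 0.85 open (front edge up), hard stop at -0.08. Push-push latch: pressed down to the hard stop and released, it changes over: from shut it springs open in about 1 s; from open it stays shut, rising back to 0. A press short of the stop changes nothing. Stiffer when moved fast: press at about 20 mm/s, wait 0.4 s at the stop.
- flap_pad (a point): Centre of the black ribbed press pad on the upper face of the flap, 57 mm from the hinge axis and 13 mm from the free front edge; moves with the flap. At the hard stop it is about 4 mm lower than when shut. The spring takes about 2 N here, 3 N near the free edge of the open flap; the hard stop is felt surely at 10 N.
- flap_hinge (a point): Middle of the flap's hinge axis, at the underside of its rear edge, 57 mm above the bench, x = +34 mm in the controller frame; axes are the flap's: x from the free edge to the hinge, y along the axis, z out of the upper face. When open the free edge stands about 46 mm in front of the hinge and 53 mm above it.
- key (a joint): Travel of the green key, m: 0 out, 0.005 fully in (hard stop); spring, about 3.5 N fully in; springs back when released.
- key_top (a point): Centre of the top face of the green round key (22 mm diameter, in a black collar), 49 mm above the bench, 7 mm below the top of the case, 62 mm in front of the hinge axis. Under the front edge of the flap while that is shut; when the flap is open, a closed gripper pointing straight down fits between its free edge and the front wall of the recess, 16 mm ahead of the key's centre.
- iodine: Loose bystander: brown glass bottle with black cap, 52 mm diameter, 110 mm tall, to the left of the controller; origin at the centre of its underside.
- beaker: Loose bystander: small glass beaker with violet liquid, 56 mm diameter, 70 mm tall, to the left of the controller, farther back; origin at the centre of its underside.
- petri: Loose bystander: flat Petri dish, 62 mm diameter, 14 mm high, in front of the controller; origin at the centre of its underside.
- timer: Loose bystander: white digital bench timer, 62 x 66 x 18 mm, in front of the controller to the left; origin at the centre of its underside.
Things that resemble listed ones, but are neither listed nor needed, are in the scene too. What is shaped like the controller but brown is not meant.

How it is judged (in metres and radians):
On the way, in this order (a step that is already met when the one before it is completed fails the run):
1. the shut flap is pressed in (value of joint flap below -0.05 rad), for 0.02 s.
2. the flap has popped open (value of joint flap above 0.75 rad), for 0.2 s.
3. the key is pushed in under the open flap (value of joint key above 0.004 m and value of joint flap above 0.4 rad), for 0.04 s.
4. the flap is pressed in again (value of joint flap below -0.05 rad), for 0.02 s.
At the end, for the whole second after the job is handed in: The flap rests latched shut within 0.03 rad of level with nothing touching it, the key is out again (under 1 mm), and the bottle, beaker, dish and timer are within 30 mm of where they stood (value of joint flap between -0.03 and 0.03 rad and velocity of joint flap between -0.05 and 0.05 rad/s and value of joint key below 0.001 m and distance of each of iodine, beaker, petri, timer from where it was at the start of the episode below 0.03 m).
It fails at once if the iodine is shifted or lifted by more than 30 mm (distance of iodine from where it was at the start of the episode above 0.03 m).
It fails at once if the beaker is shifted or lifted by more than 30 mm (distance of beaker from where it was at the start of the episode above 0.03 m).
It fails at once if the petri is shifted or lifted by more than 30 mm (distance of petri from where it was at the start of the episode above 0.03 m).
It fails at once if the timer is shifted or lifted by more than 30 mm (distance of timer from where it was at the start of the episode above 0.03 m).
It also fails if it takes over 45 s, if anything falls off the work surface, if the arm or the gripper's body presses on something with over 40 N, if the wrist force passes 120 N, or if a joint passes its speed limit or range.

ROBOT

A 6-joint arm with a two-finger parallel gripper is mounted at the origin on a cart in front of the work surface, level with it; the furniture and walls round the work are solid. World frame = base frame: x ahead of the robot, y to its left, z up, the work surface at z = 0. Lengths are in m, angles in degrees, forces in N, time in s.
With the tool pointing down it reaches from about 0.375 to 0.9 m from the base axis. Payload 3.1 kg.
Tool frame: the origin (TCP) lies between the finger pads; the fingertips stand 22 mm ahead of it and the grasp point (between the pads) lies 3 mm ahead of it (bot.tip_extent is the distance from the TCP to the fingertips, in m); y points along the fingers, z is the direction in which the jaws open and shut, and the axes are right-handed (so a half turn about y gives the same grasp; the last joint's range is limited). The gripper opens to 87 mm and grips with 3 to 60 N. Pads are 19 mm wide; open, the fingers measure 117 mm over their backs; the gripper's body (75 mm by 190 mm) begins 51 mm behind the grasp point.
Start: joints at [56.408, 30.224, 82.088, -0, 67.689, -10.227], TCP at [0.248, 0.574, 0.245] pointing down, gripper open.
Joint ranges: [-176.69, 176.69], [-43.24, 126.21], [12.49, 139.97], [-82, 262], [0, 151.66], [-163.58, 163.58]. Speed limits (degrees/s): [159.86, 159.86, 180, 180, 180, 180].

INTERFACE

Orientations are given as a 3x3 rotation matrix whose columns are the frame's x, y, z axes.
In Python, from rig import bot, eyes, models gives the robot as it stands. The module is installed in compiled form; this text tells all that it offers.
- The arm moves only by the tool arm_command, never from a script. Its arguments are lists of equal length, an entry for each row: "translation": the shift along the tool's x, y, z each as a share of 0.08 m, from -1 to 1, a list of three; "rotation": the turn, a rotation vector about the tool's x, y, z each as a share of 60 degrees, from -1 to 1, a list of three; "grip": the closure, from -1 (fully open) to 1 (shut), so that 0 is half open. In form: {"translation": [[x, y, z], ...], "rotation": [[rx, ry, rz], ...], "grip": [grip, ...]}. A call has 1 to 5 rows; each row is the pose to reach, as a shift and turn from the pose commanded when the call began, along the tool's axes at that moment; what a row does not reach only later rows make up. A row lasts 1/10 s, in which the tool goes at most 50 mm and 8.59 degrees, less where a joint would pass 70% of its speed; a pose out of reach is approached as far as the arm can. A call with a number of a shift or a turn outside -1 to 1 is refused whole. A call with a gripper value outside its range is refused whole. The fingers move at their own pace and stop on an object; the grip force is fixed at half the most. Time passes only in rows, so rows that repeat a pose let the fingers close. It gives the time, the measured TCP pose, the force and the opening at its end, in the units of the state.
- bot.read_state(): the state, without advancing time (a new reading comes with each control period).
- eyes.capture(name): name is "scene" or "top" or "wrist"; returns a dict with "image" (420x560x3 uint8, blue, green, red), "mtx" (3x3 intrinsics, pixels), "rvec" (rotation vector, rad) and "tvec" (3), from world to camera coordinates, as OpenCV has them; the wrist camera has in their place "hand_eye" (4x4, takes a point from camera to tool coordinates, whose origin is the TCP and whose axes are the tool frame's). Camera axes: x right, y down, z forward; pixel columns grow to the right and rows downward; lengths in m; the calibration is good to about 2 mm. A picture is of the moment at which its call begins: read the wrist's pose just before it. There is no depth.
- bot.hand_in(): hands the job in, once; it reports no verdict.
Trained networks look in the newest picture that a camera, given by its name, has taken for a name from the list of things; names that differ only in an ending like _2 or _b are one class to them, and where a whole thing is asked for, a point or a joint stands for the part that bears it (a point fixed in the world has none). Each returns a list of dicts, best first, with "conf" (0 to 1); they miss things now and then, are a little off and sometimes report something else, mostly with a low value. They report only what shows in the picture. A call takes as long as a camera call. They do not tell look-alikes from the thing itself.
- models.recognise(camera, thing): "extent" ([left, top, right, bottom] as shares, 0 to 1, of the picture: columns of its width, rows of its height, round what is visible of it).
- models.spot_point(camera, thing): "point" ([column, row] as shares, 0 to 1, of the picture: columns of its width, rows of its height: a listed point, or the origin of a listed thing).
The state is a dict: "time_s": time; "joint_positions": joint angles; "qvel": joint speeds; "tau": joint torques, N m; "position": TCP position; "tcp_rot": TCP orientation; "force": force on the tool from outside, world axes, zero at the start; "moment": the same for the moment, N m; "opening": opening from 0.0 (shut) to 1.0 (fully open).
Only numpy, scipy, OpenCV 4.12 (cv2) and the standard library are available. Lean on these libraries where they do the work, as an engineer would, in place of code of your own. Each camera call takes 0.05 s, during which the arm holds its last target. There are 200 camera calls.

## Working session

There is one attempt and no reset: what is moved stays moved. The work goes in short steps, Python scripts to look and compute and a tool call to move; the robot and the scene stay as the last step left them, time stands still between calls to the robot, and variables do not carry over. Pictures are saved under pics/ and viewed, about 8 in all and at most 12, crops included, and the job is handed in when it is done.

Besides the shell and the picture viewer there is one more tool, called after "Emit:" by a JSON object that holds its "fn" and its "kwargs". arm_command: Moves the arm, as the interface text tells. Shift numbers are shares of 0.08 m and turn numbers shares of 60 degrees, none past 1 either way. Its arguments: {"type":"object","properties":{"translation":{"type":"array"},"rotation":{"type":"array"},"grip":{"type":"array"}},"required":["translation","rotation","grip"]}

```bash
mkdir -p pics; cat > h.py <<'E'
import numpy as np,cv2
from rig import bot,eyes,models
def cam(n):
    s=bot.read_state(); c=eyes.capture(n); K=np.array(c["mtx"])
    if "rvec" in c:
        R=cv2.Rodrigues(np.array(c["rvec"],float))[0]; t=np.array(c["tvec"],float).ravel()
    else:
        T=np.eye(4);T[:3,:3]=s["tcp_rot"];T[:3,3]=s["position"]; M=np.linalg.inv(T@np.array(c["hand_eye"]));R=M[:3,:3];t=M[:3,3]
    return c["image"],K,R,t
def ray(K,R,t,uv,z):
    d=R.T@np.linalg.inv(K)@np.array([uv[0],uv[1],1.]); o=-R.T@t
    return o+d*(z-o[2])/d[2]
def proj(K,R,t,P):
    p=K@(R@np.asarray(P,float)+t); return p[:2]/p[2]
E
python3 - <<'E'
from h import *
s=bot.read_state();print(s["position"],np.round(s["tcp_rot"],3).tolist(),s["time_s"],s["force"])
for n in("scene","top"):
    im,K,R,t=cam(n);cv2.imwrite(f"pics/{n}0.png",im)
    print(n,"cam at",-R.T@t)
    for th,z in(("flap_pad",.061),("flap_hinge",.057),("controller",0),("iodine",0),("beaker",0),("petri",0),("timer",0)):
        for d in models.spot_point(n,th)[:3]:
            uv=np.array(d["point"])*[560,420];print(th,round(d["conf"],2),uv.round(1),ray(K,R,t,uv,z).round(4))
E
```

```text
[0.24742306 0.57318684 0.24356823] [[0.918, -0.001, 0.397], [-0.397, -0.002, 0.918], [-0.0, -1.0, -0.002]] 0.0 [ 0.2841711  -0.95423656 -0.79015662]
scene cam at [-0.04114332  0.02928727  0.5483655 ]
flap_pad 0.96 [123.4 198.6] [0.3861 0.6713 0.061 ]
flap_pad 0.76 [321.3 219.4] [0.5537 0.3602 0.061 ]
flap_hinge 0.93 [331.5 203.9] [0.6104 0.3739 0.057 ]
flap_hinge 0.58 [149.1 182.2] [0.4562 0.6838 0.057 ]
controller 0.95 [138.8 220. ] [0.4106 0.6709 0.    ]
iodine 0.9 [235.6 234.3] [0.4909 0.4993 0.    ]
beaker 0.78 [251.1 206.3] [0.5788 0.5341 0.    ]
petri 0.94 [293.9 289.3] [0.4401 0.3343 0.    ]
timer 0.98 [250.2 267.5] [0.4372 0.4213 0.    ]
top cam at [0.37407597 0.47944963 0.92626377]
flap_pad 0.66 [337.  196.1] [0.5506 0.3646 0.061 ]
flap_pad 0.62 [197.3 266.6] [0.4    0.6749 0.061 ]
flap_pad 0.23 [312.4 255.9] [0.4187 0.4234 0.061 ]
flap_hinge 0.88 [331.1 169.9] [0.6122 0.375  0.057 ]
flap_hinge 0.58 [190.7 243.7] [0.4507 0.6912 0.057 ]
controller 0.93 [200. 258.] [0.4218 0.6827 0.    ]
iodine 0.58 [274.9 224.7] [0.497 0.506 0.   ]
petri 0.69 [349.7 248.1] [0.4384 0.3317 0.    ]
```

```bash
python3 -c "
import cv2,numpy as np
a=cv2.imread('pics/scene0.png');b=cv2.imread('pics/top0.png')
cv2.imwrite('pics/both0.png',np.hstack([a[120:400,50:450],b[90:370,130:530]]))"
```

```text
(no output)
```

View pics/both0.png

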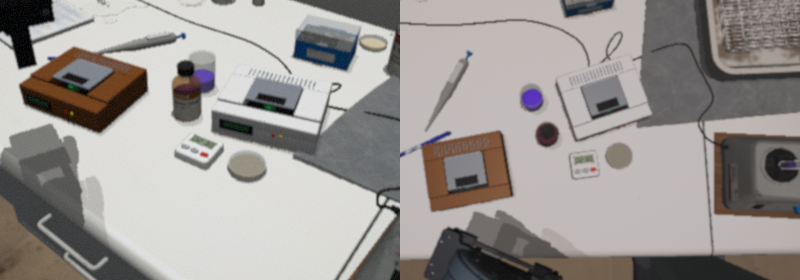

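The white controller is the one on the right (pad near 0.551, 0.362; hinge near 0.611, 0.374; yaw about 12°). The brown look-alike is on the left. I'll move over the white one at the current height.

Emit:
{"fn": "arm_command", "kwargs": {"translation": [[0.5,0,-0.5],[1,0,-0.9]], "rotation": [[0,0,0],[0,0,0]], "grip": [1,1]}}

```text
time_s: 1.0
position: [0.2886, 0.4824, 0.2444]
tcp_rot: [[0.919, 0.0, 0.393], [-0.393, -0.0, 0.919], [0.0, -1.0, 0.0]]
force: [0.6, 0.6, 0.1]
opening: 0.892
```

Emit:
{"fn": "arm_command", "kwargs": {"translation": [[0.5,0,0],[1,0,0]], "rotation": [[0,0,0],[0,0,0]], "grip": [1,1]}}

```text
time_s: 1.2
position: [0.363, 0.4498, 0.2449]
tcp_rot: [[0.918, -0.0, 0.396], [-0.396, 0.0, 0.918], [-0.0, -1.0, -0.0]]
force: [1.0, 0.6, 0.6]
opening: 0.722
```

Emit:
{"fn": "arm_command", "kwargs": {"translation": [[0.5,0,0],[1,0,0]], "rotation": [[0,0,0],[0,0,0]], "grip": [1,1]}}

```text
time_s: 1.4
position: [0.4374, 0.4185, 0.2448]
tcp_rot: [[0.918, 0.0, 0.397], [-0.397, 0.0, 0.918], [0.0, -1.0, 0.0]]
force: [0.9, 1.2, 0.4]
opening: 0.54
```

Emit:
{"fn": "arm_command", "kwargs": {"translation": [[0.2,0,0],[0.4,0,0],[0.6,0,0],[0.6,0,0],[0.6,0,0]], "rotation": [[0,-0.13,0],[0,-0.26,0],[0,-0.39,0],[0,-0.52,0],[0,-0.58,0]], "grip": [1,1,1,1,1]}}

```text
time_s: 1.9
position: [0.4808, 0.3999, 0.2444]
tcp_rot: [[0.98, 0.0, -0.201], [0.201, 0.0, 0.98], [0.0, -1.0, 0.0]]
force: [-0.1, 0.6, -0.3]
opening: 0.081
```

```bash
cat > look.py <<'E'
from h import *
import sys
s=bot.read_state();print(np.round(s["position"],4),np.round(s["tcp_rot"],3).tolist(),s["time_s"],s["force"],s["opening"])
im,K,R,t=cam("wrist");cv2.imwrite(f"pics/{sys.argv[1]}.png",im)
print("cam",-R.T@t)
for th,z in(("flap_pad",.061),("flap_hinge",.057),("key_top",.049),("controller",0),("iodine",0),("petri",0)):
    for d in models.spot_point("wrist",th)[:2]:
        uv=np.array(d["point"])*[560,420];print(th,round(d["conf"],2),uv.round(1),ray(K,R,t,uv,z).round(4))
E
python3 look.py w1
```

```text
[0.4808 0.3999 0.2444] [[0.98, 0.0, -0.201], [0.201, 0.0, 0.98], [0.0, -1.0, 0.0]] 1.9 [-0.1237641   0.59644114 -0.27304798] 0.081055683117467
cam [0.41123999 0.38615836 0.38493163]
flap_pad 0.89 [540.5 167.3] [0.3939 0.6768 0.061 ]
flap_hinge 0.91 [525.5 214.1] [0.4477 0.6864 0.057 ]
key_top 0.58 [236.3 241.9] [0.5521 0.3635 0.049 ]
key_top 0.47 [535.6 162. ] [0.3888 0.6795 0.049 ]
controller 0.73 [496.7 176.7] [0.4137 0.6803 0.    ]
controller 0.71 [244.1 244.1] [0.5737 0.3714 0.    ]
iodine 0.58 [346.2 208. ] [0.4946 0.4975 0.    ]
petri 0.89 [232.8 147. ] [0.4455 0.3344 0.    ]
```

View pics/w1.png

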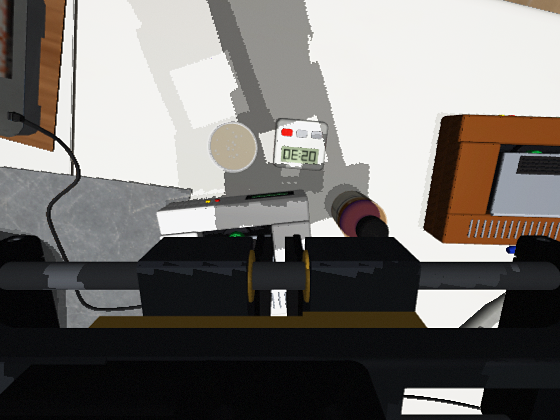

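The wrist picture shows the green key at about (236, 236), with the controller mostly hidden by the gripper. Moving forward will uncover it.

Emit:
{"fn": "arm_command", "kwargs": {"translation": [[0.5,0,-0.3],[1,0,-0.55],[1,0,-0.55]], "rotation": [[0,0,0],[0,0,0],[0,0,0]], "grip": [1,1,1]}}

```text
time_s: 2.55
position: [0.5731, 0.3712, 0.2447]
tcp_rot: [[0.981, 0.006, -0.194], [0.194, 0.0, 0.981], [0.006, -1.0, -0.001]]
force: [-0.0, -0.3, 0.2]
opening: 0.007
```

```bash
python3 look.py w2
```

```text
[0.5731 0.3712 0.2447] [[0.981, 0.006, -0.194], [0.194, 0.0, 0.981], [0.006, -1.0, -0.001]] 2.55 [-0.04687293 -0.26728531  0.22350679] 0.006558258019089612
cam [0.50257789 0.35791454 0.38476168]
flap_pad 0.97 [272.1 174.9] [0.5545 0.3615 0.061 ]
key_top 0.68 [276.7 173. ] [0.5532 0.3664 0.049 ]
key_top 0.4 [272.9 172.2] [0.5532 0.3619 0.049 ]
controller 0.93 [280.4 185.2] [0.5756 0.3755 0.    ]
controller 0.62 [545.6 106.7] [0.4154 0.6778 0.    ]
iodine 0.78 [390.9 143.1] [0.4948 0.503  0.    ]
petri 0.58 [268.7  72.8] [0.4439 0.3349 0.    ]
```

View pics/w2.png

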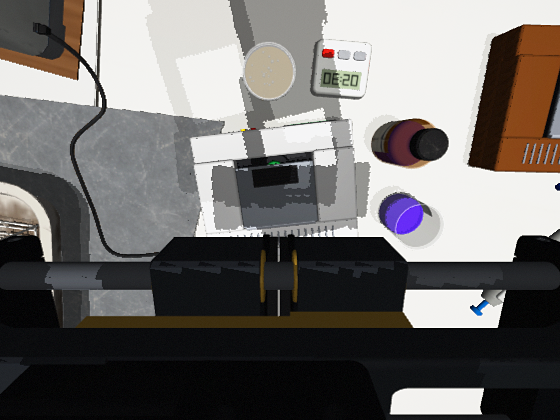

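The controller is clear here: pad near (274, 177) and a sliver of green key near (275, 163). I'll take an enlarged crop to get the edges.

```bash
python3 -c "
import cv2
a=cv2.imread('pics/w2.png')[110:245,180:370]
cv2.imwrite('pics/c2.png',cv2.resize(cv2.convertScaleAbs(a,alpha=1.4,beta=20),None,fx=4,fy=4,interpolation=cv2.INTER_CUBIC))"
```

```text
(no output)
```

View pics/c2.png

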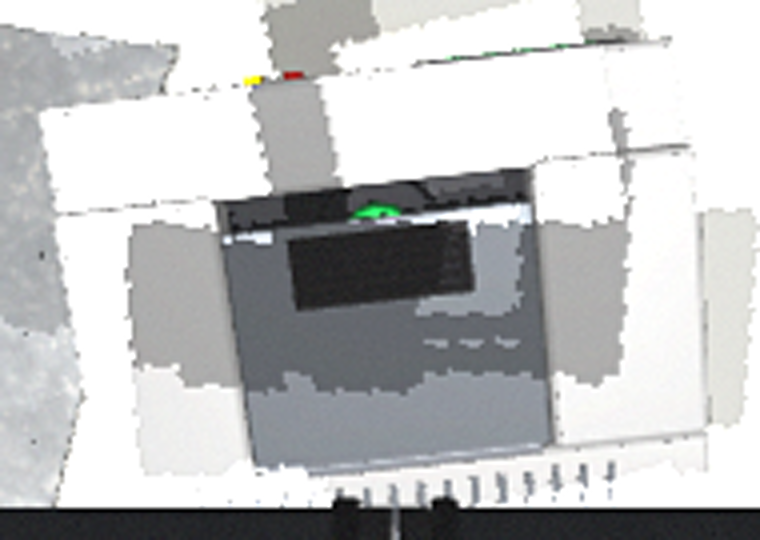

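```bash
python3 - <<'E'
from h import *
im,K,R,t=cam("wrist")
f=lambda u,v,z:ray(K,R,t,(180+u/4,110+v/4),z)
pad=[f(*p,.061) for p in((288,240),(467,222),(473,290),(296,310))]
fl=[f(*p,.061) for p in((225,240),(528,216),(550,443),(255,470))]
fr=[f(*p,.051) for p in((42,112),(668,40))]
print("pad",np.mean(pad,0),"flap",np.mean(fl,0))
def ang(a,b):d=b-a;return np.degrees(np.arctan2(-d[0],d[1])),np.hypot(*d[:2])
print(ang(pad[0],pad[1]),ang(pad[3],pad[2]),ang(fl[0],fl[1]),ang(fl[3],fl[2]),ang(fr[0],fr[1]))
print("sides",ang(fl[0],fl[3]),ang(fl[1],fl[2]))
print("key",f(378,213,.049))
E
```

```text
pad [0.54727064 0.36744451 0.061     ] flap [0.56883545 0.37423803 0.061     ]
(np.float64(17.23605632343145), np.float64(0.0493344384895132)) (np.float64(18.032440339444303), np.float64(0.04959786546608006)) (np.float64(16.021353926867572), np.float64(0.08329258063345202)) (np.float64(16.975616963076266), np.float64(0.08543717830173697)) (np.float64(17.850293210667658), np.float64(0.1723267569393249))
sides (np.float64(-73.14687680881758), np.float64(0.06688678020605435)) (np.float64(-71.26392907106188), np.float64(0.06553038108322788))
key [0.5345568  0.36396387 0.049     ]
```

```bash
python3 - <<'E'
from h import *
s=bot.read_state();print(np.round(s["position"],4),np.round(s["tcp_rot"],4).tolist())
c=eyes.capture("wrist");im=c["image"];cv2.imwrite("pics/w3.png",im);K=np.array(c["mtx"]);H=np.array(c["hand_eye"])
def RT(p,r):
    T=np.eye(4);T[:3,:3]=r;T[:3,3]=p;M=np.linalg.inv(T@H);return M[:3,:3],M[:3,3]
R3,t3=RT(s["position"],s["tcp_rot"])
for th,z in(("flap_pad",.061),("flap_hinge",.057),("key_top",.049)):
    for d in models.spot_point("wrist",th)[:2]:
        uv=np.array(d["point"])*[560,420];print(th,round(d["conf"],2),uv.round(1),ray(K,R3,t3,uv,z).round(4))
a=cv2.imread("pics/w2.png")
M=cv2.findTransformECC(cv2.cvtColor(a,6)[110:230,180:370],cv2.cvtColor(im,6)[110:230,180:370],np.eye(2,3,dtype=np.float32),cv2.MOTION_TRANSLATION)[1];print("shift w2->w3",M[:,2])
def ang(a,b):d=b-a;return np.degrees(np.arctan2(-d[0],d[1])).round(1),np.hypot(*d[:2]).round(4)
R2,t2=RT([.5731,.3712,.2447],[[.981,.006,-.194],[.194,0,.981],[.006,-1,-.001]])
for n,R,t,o in(("w2",R2,t2,np.zeros(2)),("w3",R3,t3,M[:,2])):
    f=lambda u,v,z:ray(K,R,t,(180+u/4+o[0],110+v/4+o[1]),z)
    pad=[f(*p,.061) for p in((288,240),(467,222),(473,290),(296,310))]
    fl=[f(*p,.061) for p in((225,240),(528,216),(550,443),(255,470))]
    fr=[f(*p,.051) for p in((42,112),(668,40))]
    print(n,"pad",np.mean(pad,0).round(4),"flap",np.mean(fl,0).round(4),"key",f(378,213,.049).round(4))
    print(ang(pad[0],pad[1]),ang(pad[3],pad[2]),ang(fl[0],fl[1]),ang(fl[3],fl[2]),ang(fr[0],fr[1]),ang(fl[0],fl[3]),ang(fl[1],fl[2]))
E
```

```text
[0.5661 0.3736 0.2447] [[0.9799, -0.0004, -0.1995], [0.1995, -0.0001, 0.9799], [-0.0004, -1.0, 0.0]]
flap_pad 0.79 [271.2 178.5] [0.5506 0.3636 0.061 ]
flap_hinge 0.72 [275.3 228.6] [0.6085 0.3798 0.057 ]
key_top 0.62 [270.5 178.5] [0.5528 0.3629 0.049 ]
shift w2->w3 [-1.472322  6.139459]
w2 pad [0.5555 0.3651 0.061 ] flap [0.5772 0.3718 0.061 ] key [0.5429 0.3617 0.049 ]
(np.float64(16.9), np.float64(0.0493)) (np.float64(17.7), np.float64(0.0496)) (np.float64(15.7), np.float64(0.0832)) (np.float64(16.7), np.float64(0.0855)) (np.float64(17.5), np.float64(0.1721)) (np.float64(-73.5), np.float64(0.067)) (np.float64(-71.5), np.float64(0.0656))
w3 pad [0.5545 0.3672 0.061 ] flap [0.5763 0.374  0.061 ] key [0.5419 0.3637 0.049 ]
(np.float64(17.3), np.float64(0.0496)) (np.float64(18.1), np.float64(0.0499)) (np.float64(16.0), np.float64(0.0838)) (np.float64(17.0), np.float64(0.086)) (np.float64(17.9), np.float64(0.1733)) (np.float64(-73.3), np.float64(0.0676)) (np.float64(-71.4), np.float64(0.0663))
```

Controller yaw is about 17.3° and the pad is at (0.554, 0.366). The key centre works out at (0.549, 0.3645), which agrees with the visible green sliver. I'll align and descend to just above the pad.

Emit:
{"fn": "arm_command", "kwargs": {"translation": [[-0.17,0.2,-0.06],[-0.17,0.5,-0.06],[-0.17,0.9,-0.06],[-0.17,0.9,-0.06]], "rotation": [[0,-0.1,0],[0,-0.1,0],[0,-0.1,0],[0,-0.1,0]], "grip": [1,1,1,1]}}

```text
time_s: 3.55
position: [0.5517, 0.3643, 0.1683]
tcp_rot: [[0.954, -0.009, -0.3], [0.3, -0.004, 0.954], [-0.01, -1.0, -0.001]]
force: [0.3, 0.6, -0.4]
opening: 0.008
```

Emit:
{"fn": "arm_command", "kwargs": {"translation": [[0,0.3,0],[0,0.6,0],[0,0.9,0],[0,0.9,0],[0,0.9,0]], "rotation": [[0,0,0],[0,0,0],[0,0,0],[0,0,0],[0,0,0]], "grip": [1,1,1,1,1]}}

```text
time_s: 4.05
position: [0.5555, 0.366, 0.1016]
tcp_rot: [[0.954, 0.001, -0.3], [0.3, 0.0, 0.954], [0.001, -1.0, 0.0]]
force: [-0.7, 0.5, -0.0]
opening: 0.006
```

```bash
python3 - <<'E'
from h import *
im,K,R,t=cam("scene");s=bot.read_state();print(np.round(s["position"],4),np.round(s["tcp_rot"],3).tolist(),s["force"],s["time_s"])
w,Kw,Rw,tw=cam("wrist")
tip=s["position"]+np.array([0,0,-.022]);print(proj(K,R,t,tip))
a=cv2.resize(im[150:300,230:400],None,fx=2.5,fy=2.5,interpolation=cv2.INTER_CUBIC)
b=cv2.resize(w[100:300,180:380],(375,375),interpolation=cv2.INTER_CUBIC)
cv2.imwrite("pics/p4.png",np.hstack([a[:375],b]))
E
```

```text
[0.5561 0.3663 0.1024] [[0.954, 0.003, -0.3], [0.3, 0.001, 0.954], [0.003, -1.0, 0.0]] [-0.07492851 -0.04694117  0.44098281] 4.1
[319.8223022  208.16174243]
```

View pics/p4.png

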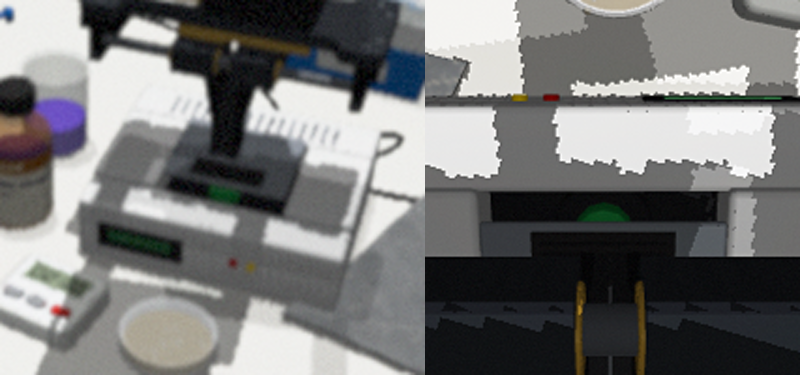

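The wrist view shows the edges parallel, with the finger centred on the pad. I'll press slowly.

Emit:
{"fn": "arm_command", "kwargs": {"translation": [[0,0.06,0],[0,0.12,0],[0,0.16,0],[0,0.16,0],[0,0.16,0]], "rotation": [[0,0,0],[0,0,0],[0,0,0],[0,0,0],[0,0,0]], "grip": [1,1,1,1,1]}}

```text
time_s: 4.65
position: [0.5548, 0.3656, 0.0876]
tcp_rot: [[0.954, -0.0, -0.3], [0.3, -0.0, 0.954], [-0.0, -1.0, -0.0]]
force: [-0.3, -0.1, 0.6]
opening: 0.002
```

Emit:
{"fn": "arm_command", "kwargs": {"translation": [[0,0.025,0],[0,0.05,0],[0,0.075,0],[0,0.075,0]], "rotation": [[0,0,0],[0,0,0],[0,0,0],[0,0,0]], "grip": [1,1,1,1]}}

```text
time_s: 5.05
position: [0.5549, 0.3657, 0.0816]
tcp_rot: [[0.954, 0.0, -0.3], [0.3, 0.0, 0.954], [0.0, -1.0, 0.0]]
force: [-0.3, 0.1, 2.9]
opening: 0.006
```

Contact at about 0.083. I'll continue to the stop.

Emit:
{"fn": "arm_command", "kwargs": {"translation": [[0,0.02,0],[0,0.04,0],[0,0.04,0]], "rotation": [[0,0,0],[0,0,0],[0,0,0]], "grip": [1,1,1]}}

```text
time_s: 5.35
position: [0.5549, 0.3657, 0.0793]
tcp_rot: [[0.954, 0.0, -0.3], [0.3, 0.0, 0.954], [0.0, -1.0, -0.0]]
force: [-1.3, -0.2, 5.3]
opening: 0.007
```

Emit:
{"fn": "arm_command", "kwargs": {"translation": [[0,0.02,0],[0,0.03,0],[0,0.03,0],[0,0.03,0]], "rotation": [[0,0,0],[0,0,0],[0,0,0],[0,0,0]], "grip": [1,1,1,1]}}

```text
time_s: 5.75
position: [0.555, 0.3658, 0.0786]
tcp_rot: [[0.954, 0.001, -0.3], [0.3, 0.0, 0.954], [0.001, -1.0, -0.0]]
force: [-3.7, -1.9, 13.0]
opening: 0.005
```

At the stop (13 N). I'll hold, then release upward.

Emit:
{"fn": "arm_command", "kwargs": {"translation": [[0,0,0],[0,0,0],[0,-0.5,0],[0,-1,0],[0,-1,0]], "rotation": [[0,0,0],[0,0,0],[0,0,0],[0,0,0],[0,0,0]], "grip": [1,1,1,1,1]}}

```text
time_s: 6.25
position: [0.5586, 0.3674, 0.1621]
tcp_rot: [[0.954, 0.011, -0.3], [0.3, 0.005, 0.954], [0.012, -1.0, 0.001]]
force: [0.8, -0.6, 1.2]
opening: 0.007
```

Emit:
{"fn": "arm_command", "kwargs": {"translation": [[-0.2,-0.2,0],[-0.2,-0.2,0],[-0.2,-0.2,0],[-0.2,-0.2,0],[-0.2,-0.2,0]], "rotation": [[0,0,0],[0,0,0],[0,0,0],[0,0,0],[0,0,0]], "grip": [1,1,1,1,1]}}

```text
time_s: 6.75
position: [0.5397, 0.3608, 0.1709]
tcp_rot: [[0.954, -0.001, -0.3], [0.3, -0.001, 0.954], [-0.001, -1.0, -0.0]]
force: [-0.2, -0.5, 0.1]
opening: 0.003
```

Emit:
{"fn": "arm_command", "kwargs": {"translation": [[0,0,0],[0,0,0],[0,0,0],[0,0,0],[0,0,0]], "rotation": [[0,0,0],[0,0,0],[0,0,0],[0,0,0],[0,0,0]], "grip": [1,1,1,1,1]}}

```text
time_s: 7.25
position: [0.5396, 0.3609, 0.1722]
tcp_rot: [[0.954, 0.0, -0.3], [0.3, 0.0, 0.954], [0.0, -1.0, 0.0]]
force: [-0.3, 0.3, 1.0]
opening: 0.006
```

```bash
cat > duo.py <<'E'
from h import *
import sys
im,K,R,t=cam("scene");s=bot.read_state();print(np.round(s["position"],4),np.round(s["tcp_rot"],3).tolist(),s["force"],s["time_s"])
w,Kw,Rw,tw=cam("wrist")
print("w proj key/edge",proj(Kw,Rw,tw,[.5492,.3645,.049]),[d for d in models.spot_point("wrist","key_top")[:2]])
for d in models.spot_point("wrist","key_top")[:1]:
    print("key",ray(Kw,Rw,tw,np.array(d["point"])*[560,420],.049))
a=cv2.resize(im[150:300,230:390],None,fx=2.5,fy=2.5,interpolation=cv2.INTER_CUBIC)
b=cv2.resize(w[80:280,180:380],(375,375),interpolation=cv2.INTER_CUBIC)
cv2.imwrite(f"pics/{sys.argv[1]}.png",np.hstack([a[:375],b]))
E
python3 duo.py p5
```

```text
[0.5396 0.3609 0.1722] [[0.954, 0.0, -0.3], [0.3, 0.0, 0.954], [0.0, -1.0, -0.0]] [ 1.04732899 -0.58987055  0.05314993] 7.3
w proj key/edge [277.88528124 218.11831263] [{'point': [0.4948, 0.5224], 'conf': 0.6}]
key [0.55062494 0.36416632 0.049     ]
```

View pics/p5.png

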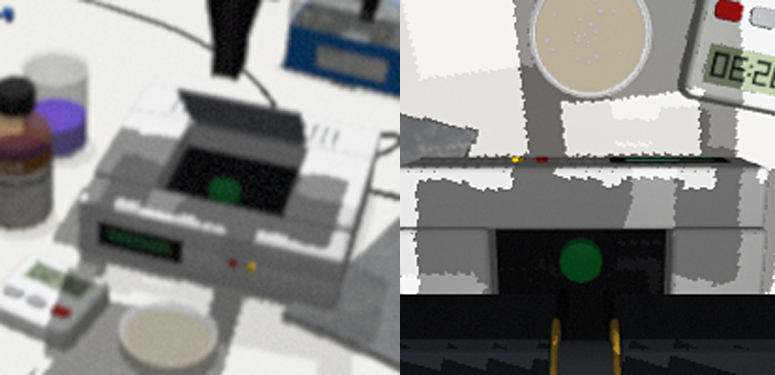

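The flap is open and the key is visible at about (276, 219), within 1 mm of my prediction. I'll move over it and descend.

Emit:
{"fn": "arm_command", "kwargs": {"translation": [[0.11,0,0],[0.11,0.1,0],[0.11,0.3,0],[0.11,0.4,0],[0.11,0.4,0]], "rotation": [[0,0,0],[0,0,0],[0,0,0],[0,0,0],[0,0,0]], "grip": [1,1,1,1,1]}}

```text
time_s: 7.95
position: [0.5469, 0.363, 0.1381]
tcp_rot: [[0.954, -0.004, -0.3], [0.3, -0.002, 0.954], [-0.004, -1.0, -0.0]]
force: [0.7, -0.5, -0.7]
opening: 0.007
```

Emit:
{"fn": "arm_command", "kwargs": {"translation": [[0,0.15,0],[0,0.3,0],[0,0.45,0],[0,0.45,0],[0,0.45,0]], "rotation": [[0,0,0],[0,0,0],[0,0,0],[0,0,0],[0,0,0]], "grip": [1,1,1,1,1]}}

```text
time_s: 8.45
position: [0.5477, 0.3634, 0.1035]
tcp_rot: [[0.954, -0.001, -0.3], [0.3, -0.0, 0.954], [-0.001, -1.0, -0.0]]
force: [-0.4, 0.4, 0.4]
opening: 0.005
```

Emit:
{"fn": "arm_command", "kwargs": {"translation": [[0,0.1,0],[0,0.2,0],[0,0.3,0],[0,0.36,0],[0,0.36,0]], "rotation": [[0,0,0],[0,0,0],[0,0,0],[0,0,0],[0,0,0]], "grip": [1,1,1,1,1]}}

```text
time_s: 8.95
position: [0.5474, 0.3632, 0.0744]
tcp_rot: [[0.954, -0.002, -0.3], [0.3, -0.001, 0.954], [-0.002, -1.0, -0.0]]
force: [-1.2, -0.6, 1.1]
opening: 0.007
```

Emit:
{"fn": "arm_command", "kwargs": {"translation": [[0,0.025,0],[0,0.05,0],[0,0.05,0]], "rotation": [[0,0,0],[0,0,0],[0,0,0]], "grip": [1,1,1]}}

```text
time_s: 9.25
position: [0.5478, 0.3634, 0.0715]
tcp_rot: [[0.954, -0.0, -0.3], [0.3, -0.0, 0.954], [-0.0, -1.0, -0.0]]
force: [-1.3, 0.1, 2.5]
opening: 0.011
```

Emit:
{"fn": "arm_command", "kwargs": {"translation": [[0,0.02,0],[0,0.04,0],[0,0.06,0],[0,0.06,0]], "rotation": [[0,0,0],[0,0,0],[0,0,0],[0,0,0]], "grip": [1,1,1,1]}}

```text
time_s: 9.65
position: [0.548, 0.3635, 0.0701]
tcp_rot: [[0.954, 0.001, -0.3], [0.3, -0.0, 0.954], [0.0, -1.0, -0.0]]
force: [-6.6, -3.7, 19.5]
opening: 0.005
```

Emit:
{"fn": "arm_command", "kwargs": {"translation": [[0,0.02,0],[0,0.03,0],[0,0.03,0]], "rotation": [[0,0,0],[0,0,0],[0,0,0]], "grip": [1,1,1]}}

```text
time_s: 9.95
position: [0.548, 0.3636, 0.0699]
tcp_rot: [[0.954, 0.001, -0.3], [0.3, 0.0, 0.954], [0.001, -1.0, -0.0]]
force: [-8.4, -5.0, 29.6]
opening: 0.003
```

Resistance came about 4 mm higher than expected (tip at 48 mm), so something other than the key's stop may be blocking. I'll look.

```bash
python3 - <<'E'
from h import *
im,K,R,t=cam("scene");s=bot.read_state();print(np.round(s["position"],4),np.round(s["force"],1),np.round(s["moment"],2),s["time_s"])
w,Kw,Rw,tw=cam("wrist")
a=cv2.resize(im[140:265,250:375],(600,600),interpolation=cv2.INTER_CUBIC)
b=cv2.resize(w[100:300,245:312],(200,600),interpolation=cv2.INTER_CUBIC)
cv2.imwrite("pics/p6.png",cv2.convertScaleAbs(np.hstack([a,b]),alpha=1.5,beta=15))
E
```

```text
[0.548  0.3636 0.0698] [-8.1 -4.4 29.2] [-0.85  1.59  0.01] 10.0
```

View pics/p6.png

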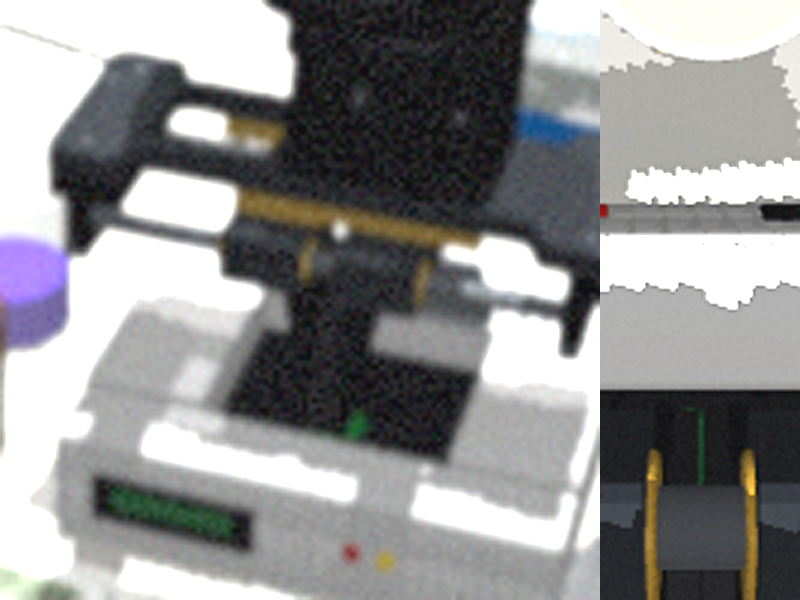

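```bash
python3 - <<'E'
from h import *
im,K,R,t=cam("scene");s=bot.read_state();w,Kw,Rw,tw=cam("wrist")
def mask(a):
    a=a.astype(int);return (a[...,1]>a[...,0]+15)&(a[...,1]>a[...,2]+15)
def ext(m,sc=1,o=(0,0)):
    y,x=np.nonzero(m);return (x.min()/sc+o[0],x.max()/sc+o[0],y.min()/sc+o[1],y.max()/sc+o[1],x.mean()/sc+o[0],y.mean()/sc+o[1],len(x)/sc**2)
p=cv2.imread("pics/p5.png")
print("open scene",np.round(ext(mask(p[60:150+75,150:300]),2.5,(230+60,150+24)),1))
print("now scene",np.round(ext(mask(im[200:240,300:345]),1,(300,200)),1))
print("now wrist",[(x+245,y+180) for y,x in zip(*np.nonzero(mask(w[180:290,245:312])))][:40])
ux=np.array([.954,.3,0]);uy=np.array([-.3,.954,0]);k=np.array([.5492,.3645,0])
for z in(.044,.049):
    print("key pred",z,proj(K,R,t,k+[0,0,z]),[proj(K,R,t,k+[0,0,z]+.011*d).round(1).tolist() for d in(ux,-ux,uy,-uy)])
tp=np.array(s["position"])-[0,0,.022]
print("tip corners",[proj(K,R,t,tp+a*.0095*ux+b*.015*uy).round(1).tolist() for a in(-1,1) for b in(-1,1)])
print(s["time_s"],s["force"])
E
```

```text
open scene [313.2 326.  220.4 231.2 319.7 225.9 114.1]
now scene [322.  325.  226.  230.  323.6 228.3  17. ]
now wrist [(np.int64(275), np.int64(236)), (np.int64(278), np.int64(240)), (np.int64(279), np.int64(240)), (np.int64(278), np.int64(241)), (np.int64(279), np.int64(241)), (np.int64(278), np.int64(242)), (np.int64(278), np.int64(243)), (np.int64(278), np.int64(244)), (np.int64(279), np.int64(244)), (np.int64(278), np.int64(245)), (np.int64(279), np.int64(245)), (np.int64(278), np.int64(246)), (np.int64(279), np.int64(246)), (np.int64(278), np.int64(247)), (np.int64(279), np.int64(247)), (np.int64(278), np.int64(248)), (np.int64(279), np.int64(248)), (np.int64(278), np.int64(249)), (np.int64(278), np.int64(250)), (np.int64(279), np.int64(250)), (np.int64(278), np.int64(251)), (np.int64(279), np.int64(251)), (np.int64(278), np.int64(252)), (np.int64(278), np.int64(253)), (np.int64(278), np.int64(254)), (np.int64(278), np.int64(255)), (np.int64(278), np.int64(256)), (np.int64(279), np.int64(256)), (np.int64(278), np.int64(257)), (np.int64(278), np.int64(258)), (np.int64(279), np.int64(258)), (np.int64(278), np.int64(259)), (np.int64(278), np.int64(260)), (np.int64(279), np.int64(260)), (np.int64(278), np.int64(261))]
key pred 0.044 [316.95114783 227.71099675] [[318.6, 224.2], [315.3, 231.3], [310.8, 226.3], [323.2, 229.1]]
key pred 0.049 [317.16153453 225.37345424] [[318.8, 221.8], [315.5, 229.0], [311.0, 224.0], [323.4, 226.8]]
tip corners [[324.3, 231.5], [307.2, 227.7], [327.1, 225.2], [310.3, 221.5]]
10.1 [-8.60002467 -4.78435012 29.6008866 ]
```

Emit:
{"fn": "arm_command", "kwargs": {"translation": [[0,-0.1,0],[0,-0.3,0],[0,-0.5,0],[0,-0.5,0],[0,-0.5,0]], "rotation": [[0,0,0],[0,0,0],[0,0,0],[0,0,0],[0,0,0]], "grip": [1,1,1,1,1]}}

```text
time_s: 10.65
position: [0.5485, 0.3637, 0.1046]
tcp_rot: [[0.954, 0.001, -0.3], [0.3, 0.001, 0.954], [0.001, -1.0, 0.0]]
force: [-0.1, 0.4, -0.9]
opening: 0.004
```

Emit:
{"fn": "arm_command", "kwargs": {"translation": [[-0.05,-0.3,0],[-0.1,-0.5,0],[-0.1,-0.6,0],[-0.1,-0.6,0],[-0.1,-0.6,0]], "rotation": [[0,0,0],[0,0,0],[0,0,0],[0,0,0],[0,0,0]], "grip": [1,1,1,1,1]}}

```text
time_s: 11.15
position: [0.5403, 0.361, 0.1518]
tcp_rot: [[0.954, -0.0, -0.3], [0.3, -0.0, 0.954], [-0.0, -1.0, -0.0]]
force: [0.0, -0.1, -0.1]
opening: 0.005
```

```bash
python3 - <<'E'
from h import *
s=bot.read_state();w,Kw,Rw,tw=cam("wrist");im,K,R,t=cam("scene")
print(np.round(s["position"],4),np.round(s["force"],1),np.round(s["moment"],2),s["time_s"])
def mask(a):
    a=a.astype(int);return (a[...,1]>a[...,0]+15)&(a[...,1]>a[...,2]+15)
y,x=np.nonzero(mask(w[190:245,245:312]));x=x+245;y=y+190
print("wrist green",x.min(),x.max(),y.min(),y.max(),x.mean(),y.mean(),len(x))
c=ray(Kw,Rw,tw,((x.min()+x.max())/2,(y.min()+y.max())/2),.049);print("key",c,"width",np.linalg.norm(ray(Kw,Rw,tw,(x.min(),y.mean()),.049)-ray(Kw,Rw,tw,(x.max()+1,y.mean()),.049)))
Rt=np.array(s["tcp_rot"]);p=np.array(s["position"])
for a in(0,.01,.022): print("gap proj",proj(Kw,Rw,tw,p+Rt@[-.0095,a,0]))
print("rel key in tool",Rt.T@(c-p))
y2,x2=np.nonzero(mask(im[205:240,300:345]));print("scene",x2.min()+300,x2.max()+300,y2.min()+205,y2.max()+205,len(x2))
a=cv2.resize(w[170:300,215:345],(600,600),interpolation=cv2.INTER_CUBIC)
cv2.imwrite("pics/p7.png",cv2.convertScaleAbs(a,alpha=2.2,beta=25))
E
```

```text
[0.5403 0.361  0.1518] [ 0.  -0.1 -0.1] [0.03 0.04 0.02] 11.15
wrist green 264 288 212 236 275.998 224.414 500
key [0.54936776 0.36280921 0.049     ] width 0.021649296950688412
gap proj [276.75378054 251.99173049]
gap proj [276.8166575  244.57472672]
gap proj [276.88283306 236.76861671]
rel key in tool [ 0.00925892  0.10280642 -0.00102929]
scene 313 326 220 230 112
```

View pics/p7.png

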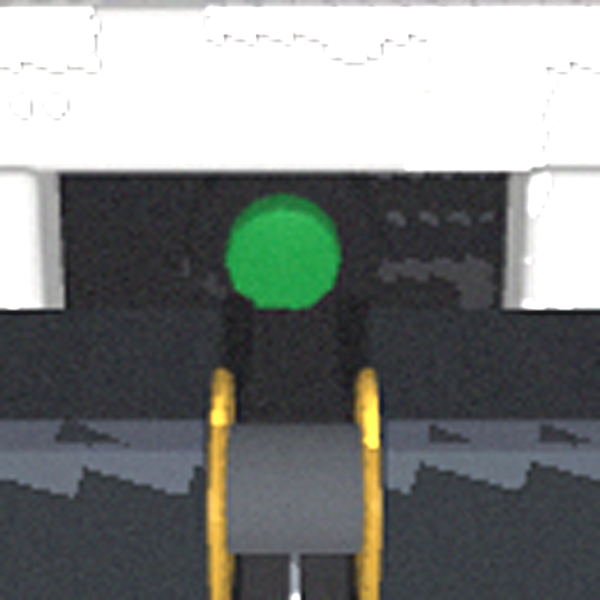

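```bash
python3 - <<'E'
from h import *
c=eyes.capture("wrist");K=np.array(c["mtx"]);H=np.array(c["hand_eye"])
p=cv2.imread("pics/p5.png")[:,400:].astype(int)
m=(p[...,1]>p[...,0]+15)&(p[...,1]>p[...,2]+15);m[:200]=0
y,x=np.nonzero(m);print(x.min(),x.max(),y.min(),y.max());yb=y.max();w=x.max()-x.min()+1
Rt=np.array([[.954,0,-.3],[.3,0,.954],[0,-1,0]])
def RT(q):
    T=np.eye(4);T[:3,:3]=Rt;T[:3,3]=q;M=np.linalg.inv(T@H);return M[:3,:3],M[:3,3]
R,t=RT([.5396,.3609,.1722])
ux=np.array([.954,.3,0])
uv=((x.min()+x.max())/2/1.875+180,(yb-w/2)/1.875+80);k=ray(K,R,t,uv,.049)
print("key p5",uv,k); 
r=ray(K,R,t,(276,80+228/1.875),.051);print("wall+16",r+.016*ux,"rim",r)
R,t=RT([.5403,.361,.1518]);
k=ray(K,R,t,(276,228.5),.049);r=ray(K,R,t,(276,170+172/4.615),.051);print("p7 key",k,"wall+16",r+.016*ux, "finger front offset",(k-np.array([.548,.3636,0]))[:2]@ux[:2])
E
```

```text
159 202 238 282
key p5 (np.float64(276.26666666666665), np.float64(218.66666666666666)) [0.55005357 0.3632182  0.049     ]
wall+16 [0.54925338 0.36275228 0.051     ] rim [0.53398938 0.35795228 0.051     ]
p7 key [0.55329992 0.36397873 0.049     ] wall+16 [0.54981548 0.36293523 0.051     ] finger front offset 0.0051697422686276424
```

The images put the key centre at about (0.550, 0.363). My press at 0.548 was roughly 2 mm too far forward, so a finger probably caught the front rim. I'll retry about 3 mm farther back, stopping just above the key first.

Emit:
{"fn": "arm_command", "kwargs": {"translation": [[0.14,0,-0.01],[0.14,0.1,-0.01],[0.14,0.3,-0.01],[0.14,0.5,-0.01],[0.14,0.5,-0.01]], "rotation": [[0,0,0],[0,0,0],[0,0,0],[0,0,0],[0,0,0]], "grip": [1,1,1,1,1]}}

```text
time_s: 11.8
position: [0.5494, 0.3627, 0.1087]
tcp_rot: [[0.954, -0.006, -0.299], [0.299, -0.003, 0.954], [-0.006, -1.0, -0.001]]
force: [-0.4, -0.9, -1.0]
opening: 0.005
```

Emit:
{"fn": "arm_command", "kwargs": {"translation": [[0,0.15,0],[0,0.3,0],[0,0.42,0],[0,0.42,0],[0,0.42,0]], "rotation": [[0,0,0],[0,0,0],[0,0,0],[0,0,0],[0,0,0]], "grip": [1,1,1,1,1]}}

```text
time_s: 12.3
position: [0.5512, 0.3637, 0.0782]
tcp_rot: [[0.954, -0.0, -0.3], [0.3, -0.0, 0.954], [-0.0, -1.0, -0.0]]
force: [-0.3, 0.5, 0.1]
opening: 0.006
```

Emit:
{"fn": "arm_command", "kwargs": {"translation": [[0,0.025,0],[0,0.05,0],[0,0.06,0],[0,0.06,0]], "rotation": [[0,0,0],[0,0,0],[0,0,0],[0,0,0]], "grip": [1,1,1,1]}}

```text
time_s: 12.7
position: [0.5518, 0.3639, 0.0742]
tcp_rot: [[0.954, 0.001, -0.3], [0.3, 0.001, 0.954], [0.001, -1.0, 0.0]]
force: [-0.3, -0.8, 1.0]
opening: 0.005
```

Emit:
{"fn": "arm_command", "kwargs": {"translation": [[0,0.02,0],[0,0.04,0],[0,0.06,0],[0,0.06,0]], "rotation": [[0,0,0],[0,0,0],[0,0,0],[0,0,0]], "grip": [1,1,1,1]}}

```text
time_s: 13.1
position: [0.5518, 0.3639, 0.0704]
tcp_rot: [[0.954, 0.001, -0.3], [0.3, 0.001, 0.954], [0.001, -1.0, 0.0]]
force: [-1.1, -0.3, 8.5]
opening: 0.005
```

```bash
python3 -c "
from rig import bot
s=bot.read_state();print(s['position'],s['force'],s['moment'])"
```

```text
[0.55179735 0.3639454  0.07036356] [-1.13096944 -0.2550115   8.4813259 ] [-0.01154163  0.15677196  0.0088083 ]
```

Both tries ended at the same height, so this could be the key's own stop. I'll step back up and average the force to see the spring curve.

```bash
cat > f.py <<'E'
from h import *
F=[];P=[];M=[]
for i in range(8):
    c=eyes.capture("scene")["image"].astype(int);s=bot.read_state();F.append(s["force"]);P.append(s["position"]);M.append(s["moment"])
m=(c[...,1]>c[...,0]+15)&(c[...,1]>c[...,2]+15);y,x=np.nonzero(m[205:240,300:345])
print("F",np.mean(F,0).round(2),"P",np.mean(P,0).round(4),"M",np.mean(M,0).round(3),"green",(x.min()+300,x.max()+300,y.min()+205,y.max()+205,len(x)) if len(x) else 0,s["time_s"],bot.tip_extent)
E
python3 f.py
```

```text
F [-0.86 -0.33  8.08] P [0.5518 0.3639 0.0704] M [-0.019  0.208 -0.014] green (np.int64(314), np.int64(325), np.int64(226), np.int64(231), 31) 13.5 0.022
```

Emit:
{"fn": "arm_command", "kwargs": {"translation": [[0,-0.03,0],[0,-0.03,0]], "rotation": [[0,0,0],[0,0,0]], "grip": [1,1]}}

```text
time_s: 13.7
position: [0.5518, 0.3639, 0.0719]
tcp_rot: [[0.954, 0.001, -0.3], [0.3, 0.001, 0.954], [0.001, -1.0, 0.0]]
force: [2.3, 0.6, 2.3]
opening: 0.004
```

```bash
python3 f.py
```

```text
F [1.31 0.57 2.77] P [0.5518 0.3639 0.0714] M [ 0.242 -0.179 -0.02 ] green (np.int64(314), np.int64(326), np.int64(225), np.int64(231), 38) 14.1 0.022
```

Emit:
{"fn": "arm_command", "kwargs": {"translation": [[0,-0.03,0],[0,-0.03,0]], "rotation": [[0,0,0],[0,0,0]], "grip": [1,1]}}

```text
time_s: 14.3
position: [0.5511, 0.3636, 0.0738]
tcp_rot: [[0.954, -0.0, -0.3], [0.3, -0.0, 0.954], [-0.001, -1.0, -0.0]]
force: [0.7, 0.5, 1.7]
opening: 0.006
```

```bash
python3 f.py
```

```text
F [0.87 0.59 1.68] P [0.551  0.3635 0.0736] M [ 0.138 -0.171  0.022] green (np.int64(314), np.int64(325), np.int64(225), np.int64(231), 41) 14.7 0.022
```

Emit:
{"fn": "arm_command", "kwargs": {"translation": [[0,-0.06,0],[0,-0.06,0]], "rotation": [[0,0,0],[0,0,0]], "grip": [1,1]}}

```text
time_s: 14.9
position: [0.5508, 0.3635, 0.0787]
tcp_rot: [[0.954, -0.001, -0.3], [0.3, -0.0, 0.954], [-0.001, -1.0, -0.0]]
force: [0.7, -0.4, -1.3]
opening: 0.007
```

```bash
python3 f.py
```

```text
F [0.13 0.03 0.03] P [0.5509 0.3635 0.0783] M [ 0.084  0.016 -0.019] green (np.int64(313), np.int64(325), np.int64(224), np.int64(230), 69) 15.3 0.022
```

```bash
cat > sv.py <<'E'
from h import *
import sys
a=np.mean([eyes.capture("scene")["image"].astype(float) for i in range(4)],0);cv2.imwrite(f"pics/{sys.argv[1]}.png",a);s=bot.read_state();print(s["position"],s["force"],s["time_s"])
E
python3 sv.py up
```

```text
[0.5512246  0.36368055 0.07848029] [ 1.14348077  0.3851097  -0.23791905] 15.5[ WARN:0@7.492] global loadsave.cpp:1063 imwrite_ Unsupported depth image for selected encoder is fallbacked to CV_8U.
```

Emit:
{"fn": "arm_command", "kwargs": {"translation": [[0,0.03,0],[0,0.06,0],[0,0.09,0],[0,0.12,0],[0,0.14,0]], "rotation": [[0,0,0],[0,0,0],[0,0,0],[0,0,0],[0,0,0]], "grip": [1,1,1,1,1]}}

```text
time_s: 16.0
position: [0.5516, 0.3639, 0.0701]
tcp_rot: [[0.954, 0.001, -0.3], [0.3, 0.0, 0.954], [0.001, -1.0, -0.0]]
force: [-5.1, -2.6, 21.5]
opening: 0.005
```

```bash
python3 sv.py dn; python3 - <<'E'
import cv2,numpy as np
u,d=cv2.imread('pics/up.png'),cv2.imread('pics/dn.png')
f=lambda a:cv2.convertScaleAbs(cv2.resize(a[145:245,265:365],(400,400),interpolation=cv2.INTER_CUBIC),alpha=1.8,beta=20)
cv2.imwrite('pics/ud.png',np.hstack([f(u),f(d)]))
E
```

```text
[0.55152399 0.36382408 0.07021377] [-3.32551863 -1.70484074 15.13082178] 16.2[ WARN:0@7.704] global loadsave.cpp:1063 imwrite_ Unsupported depth image for selected encoder is fallbacked to CV_8U.
```

View pics/ud.png

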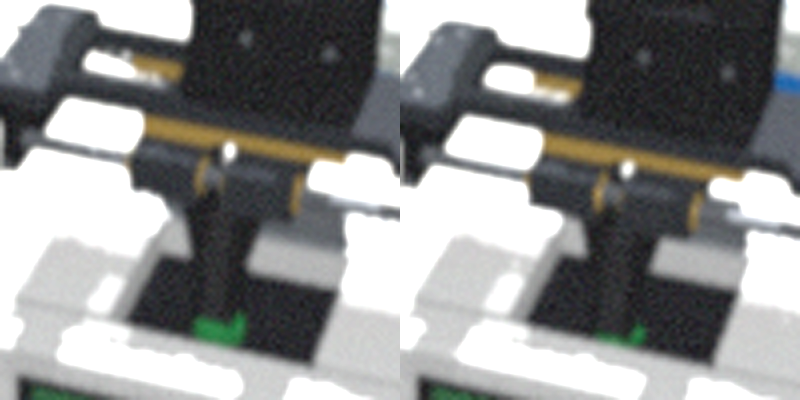

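The pressed picture (right) shows the key sunk about 2.5 px (5 mm) against the raised one (left), and the recess is still uncovered. Together with the spring curve, that means the key bottomed out. I'll go up, then over the flap at about 44 mm ahead of the hinge.

Emit:
{"fn": "arm_command", "kwargs": {"translation": [[0,-0.2,0],[0,-0.5,0],[0,-0.8,0],[0,-1,0],[0,-1,0]], "rotation": [[0,0,0],[0,0,0],[0,0,0],[0,0,0],[0,0,0]], "grip": [1,1,1,1,1]}}

```text
time_s: 16.7
position: [0.5529, 0.3645, 0.1502]
tcp_rot: [[0.954, 0.005, -0.3], [0.3, 0.002, 0.954], [0.006, -1.0, 0.001]]
force: [-0.4, 0.3, -0.3]
opening: 0.004
```

Emit:
{"fn": "arm_command", "kwargs": {"translation": [[-0.1,-0.2,0],[-0.15,-0.2,0],[-0.15,-0.2,0],[-0.15,-0.2,0]], "rotation": [[0,0,0],[0,0,0],[0,0,0],[0,0,0]], "grip": [1,1,1,1]}}

```text
time_s: 17.1
position: [0.5392, 0.3599, 0.1626]
tcp_rot: [[0.954, -0.001, -0.3], [0.3, -0.001, 0.954], [-0.001, -1.0, -0.0]]
force: [-0.1, 0.6, -0.4]
opening: 0.004
```

```bash
python3 duo.py p8; python3 f.py
```

```text
[0.5394 0.3599 0.1626] [[0.954, -0.001, -0.3], [0.3, -0.001, 0.954], [-0.001, -1.0, -0.0]] [-0.72396002 -0.62474774 -0.76147725] 17.15
w proj key/edge [278.83689644 221.95208718] [{'point': [0.4959, 0.5321], 'conf': 0.6}]
key [0.55088916 0.36395848 0.049     ]
F [ 0.24  0.64 -0.1 ] P [0.5399 0.3601 0.1631] M [0.069 0.022 0.001] green (np.int64(313), np.int64(326), np.int64(221), np.int64(230), 112) 17.7 0.022
```

View pics/p8.png

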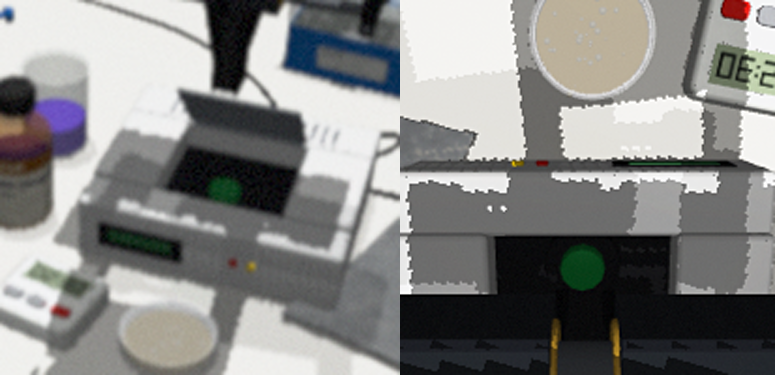

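The flap is open, the key is out again and the bystanders haven't moved. Next I'll go over the flap and press down slowly.

Emit:
{"fn": "arm_command", "kwargs": {"translation": [[0.18,0,0],[0.35,0,0],[0.35,0.1,0],[0.35,0.25,0],[0.35,0.25,0]], "rotation": [[0,0,0],[0,0,0],[0,0,0],[0,0,0],[0,0,0]], "grip": [1,1,1,1,1]}}

```text
time_s: 18.2
position: [0.564, 0.3674, 0.1404]
tcp_rot: [[0.954, -0.006, -0.3], [0.3, -0.003, 0.954], [-0.006, -1.0, -0.001]]
force: [-0.9, 0.2, -0.9]
opening: 0.001
```

Emit:
{"fn": "arm_command", "kwargs": {"translation": [[0,0.025,0],[0,0.05,0],[0,0.075,0],[0,0.1,0],[0,0.125,0]], "rotation": [[0,0,0],[0,0,0],[0,0,0],[0,0,0],[0,0,0]], "grip": [1,1,1,1,1]}}

```text
time_s: 18.7
position: [0.5665, 0.3685, 0.1336]
tcp_rot: [[0.954, -0.0, -0.3], [0.3, 0.0, 0.954], [-0.0, -1.0, 0.0]]
force: [-2.6, -1.1, 6.7]
opening: 0.01
```

Emit:
{"fn": "arm_command", "kwargs": {"translation": [[0,0.025,0],[0,0.05,0],[0,0.075,0],[0,0.1,0],[0,0.125,0]], "rotation": [[0,0,0],[0,0,0],[0,0,0],[0,0,0],[0,0,0]], "grip": [1,1,1,1,1]}}

```text
time_s: 19.2
position: [0.5657, 0.3684, 0.1238]
tcp_rot: [[0.954, -0.001, -0.3], [0.3, -0.0, 0.954], [-0.002, -1.0, -0.0]]
force: [-2.6, -0.0, 3.2]
opening: 0.004
```

Emit:
{"fn": "arm_command", "kwargs": {"translation": [[0,0.025,0],[0,0.05,0],[0,0.075,0],[0,0.1,0],[0,0.125,0]], "rotation": [[0,0,0],[0,0,0],[0,0,0],[0,0,0],[0,0,0]], "grip": [1,1,1,1,1]}}

```text
time_s: 19.7
position: [0.5669, 0.3685, 0.1131]
tcp_rot: [[0.954, 0.0, -0.3], [0.3, 0.0, 0.954], [0.0, -1.0, 0.0]]
force: [0.6, 0.5, 2.0]
opening: 0.004
```

Emit:
{"fn": "arm_command", "kwargs": {"translation": [[0,0.025,0],[0,0.05,0],[0,0.075,0],[0,0.1,0],[0,0.125,0]], "rotation": [[0,0,0],[0,0,0],[0,0,0],[0,0,0],[0,0,0]], "grip": [1,1,1,1,1]}}

```text
time_s: 20.2
position: [0.5664, 0.3685, 0.1032]
tcp_rot: [[0.954, -0.0, -0.3], [0.3, -0.0, 0.954], [-0.0, -1.0, -0.0]]
force: [0.2, -0.5, 1.5]
opening: 0.002
```

Emit:
{"fn": "arm_command", "kwargs": {"translation": [[0,0.025,0],[0,0.05,0],[0,0.075,0],[0,0.1,0],[0,0.125,0]], "rotation": [[0,0,0],[0,0,0],[0,0,0],[0,0,0],[0,0,0]], "grip": [1,1,1,1,1]}}

```text
time_s: 20.7
position: [0.5664, 0.3685, 0.0931]
tcp_rot: [[0.954, -0.0, -0.3], [0.3, -0.0, 0.954], [-0.0, -1.0, -0.0]]
force: [-1.2, 0.1, 2.5]
opening: 0.008
```

Emit:
{"fn": "arm_command", "kwargs": {"translation": [[0,0.025,0],[0,0.05,0],[0,0.075,0],[0,0.1,0],[0,0.11,0]], "rotation": [[0,0,0],[0,0,0],[0,0,0],[0,0,0],[0,0,0]], "grip": [1,1,1,1,1]}}

```text
time_s: 21.2
position: [0.5662, 0.3684, 0.0841]
tcp_rot: [[0.954, -0.001, -0.3], [0.3, -0.0, 0.954], [-0.001, -1.0, -0.0]]
force: [-1.3, -0.6, 2.5]
opening: 0.004
```

Emit:
{"fn": "arm_command", "kwargs": {"translation": [[0,0.025,0],[0,0.05,0],[0,0.07,0],[0,0.09,0],[0,0.09,0]], "rotation": [[0,0,0],[0,0,0],[0,0,0],[0,0,0],[0,0,0]], "grip": [1,1,1,1,1]}}

```text
time_s: 21.7
position: [0.5664, 0.3685, 0.0798]
tcp_rot: [[0.954, 0.0, -0.3], [0.3, -0.0, 0.954], [0.0, -1.0, -0.0]]
force: [-5.8, -1.8, 14.2]
opening: 0.002
```

Emit:
{"fn": "arm_command", "kwargs": {"translation": [[0,0.02,0],[0,0.02,0],[0,0.02,0],[0,0.02,0],[0,0.02,0]], "rotation": [[0,0,0],[0,0,0],[0,0,0],[0,0,0],[0,0,0]], "grip": [1,1,1,1,1]}}

```text
time_s: 22.2
position: [0.5664, 0.3685, 0.0795]
tcp_rot: [[0.954, 0.001, -0.3], [0.3, -0.0, 0.954], [0.0, -1.0, -0.0]]
force: [-7.1, -3.8, 20.0]
opening: 0.009
```

Emit:
{"fn": "arm_command", "kwargs": {"translation": [[0,-0.05,0],[0,-0.15,0],[0,-0.5,0],[0,-1,0],[0,-1,0]], "rotation": [[0,0,0],[0,0,0],[0,0,0],[0,0,0],[0,0,0]], "grip": [1,1,1,1,1]}}

```text
time_s: 22.7
position: [0.5708, 0.3703, 0.1615]
tcp_rot: [[0.954, 0.012, -0.3], [0.3, 0.005, 0.954], [0.013, -1.0, 0.001]]
force: [0.1, 1.1, 0.5]
opening: 0.003
```

Emit:
{"fn": "arm_command", "kwargs": {"translation": [[0,-0.3,0],[0,-0.5,0],[0,-0.5,0],[0,-0.5,0],[0,-0.5,0]], "rotation": [[0,0,0],[0,0,0],[0,0,0],[0,0,0],[0,0,0]], "grip": [1,1,1,1,1]}}

```text
time_s: 23.2
position: [0.5658, 0.3681, 0.194]
tcp_rot: [[0.954, -0.002, -0.3], [0.3, -0.001, 0.954], [-0.003, -1.0, -0.0]]
force: [0.4, 0.7, -0.4]
opening: 0.008
```

```bash
python3 f.py; python3 duo.py p9
```

```text
F [ 0.08  0.1  -0.23] P [0.5662 0.3683 0.1947] M [0.057 0.014 0.01 ] green (np.int64(313), np.int64(325), np.int64(224), np.int64(230), 63) 23.6 0.022
[0.5665 0.3685 0.1956] [[0.954, -0.0, -0.3], [0.3, -0.0, 0.954], [-0.0, -1.0, -0.0]] [-0.40698995  0.62015287 -0.52063659] 23.65
w proj key/edge [278.66809017 184.01265825] [{'point': [0.5004, 0.4438], 'conf': 0.51}, {'point': [0.4907, 0.4526], 'conf': 0.49}]
key [0.5510158  0.36668138 0.049     ]
```

View pics/p9.png

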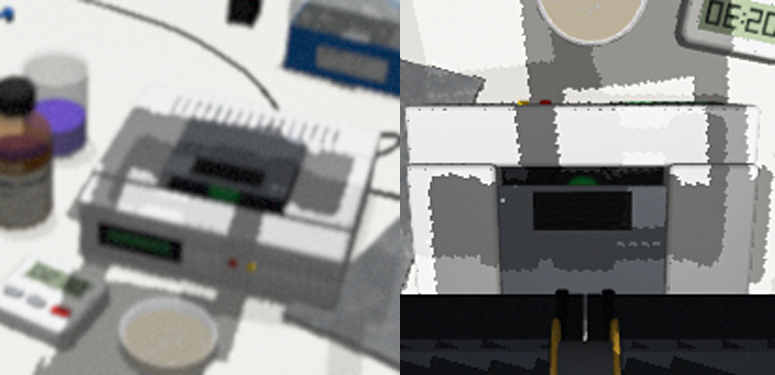

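The flap has stayed level and shut 1.4 s after release with nothing touching it, and the bystanders are in place. I'm handing in.

```bash
python3 -c "
from rig import bot
print(bot.hand_in())"
```

```text
the job is handed in; nothing more can be done
None
```

I reset the white controller with the closed fingertips and handed the job in at about 24 s; hand-in gives no verdict. I pressed the pad to the stop (13 N) and the flap popped open. I then pushed the green key in and pressed the flap to the stop again (20 N, held over 0.4 s).

**Final checks:** the last pictures show the flap level and still shut about 1.4 s after release. Nothing was touching it, and the bottle, beaker, dish and timer looked unmoved. The key showed as out before the flap was closed. Afterwards only its edge can be seen past the flap.

**One disagreement:** the fingertip hit the key's stop at about 48 mm above the bench, where about 44 mm was expected. I took it as fully in for two reasons:
- The force rose like a spring over about 5 mm to a hard stop, on both key-press positions.
- The picture showed the key sunk by about 5 mm.

The flap was hidden by the gripper during the key presses, but it stood open in the pictures before and after them.

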